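Load three sample jars into a numbered carousel through its window

ROBOT

A 7-joint arm with a two-finger parallel gripper is mounted at the origin on a cart in front of the work surface, level with it; the furniture and walls round the work are solid. World frame = base frame: x ahead of the robot, y to its left, z up, the work surface at z = 0. Lengths are in m, angles in rad, forces in N, time in s.
With the tool pointing down it reaches from about 0.4 to 0.875 m from the base axis. Payload 6.5 kg.
Tool frame: the origin (TCP) lies at the very end of the fingers, on their centre line; the grasp point (between the pads) lies behind it (manip.pinch_z is the z of the grasp point in the tool frame, in m); z points along the fingers, x is the direction in which the jaws open and shut, and the axes are right-handed (so a half turn about z gives the same grasp; the last joint's range is limited). The gripper opens to 88 mm and grips with 3 to 60 N. Pads are 18 mm wide; open, the fingers measure 123 mm over their backs; the gripper's body (75 mm by 187 mm) begins 45 mm behind the grasp point.
Start: joints at [1.051, 0.536, -0.004, 1.538, 0.003, 1.067, -0.071], TCP at [0.285, -0.584, 0.239] pointing down, gripper open.
Joint ranges: [-2.7, 2.7], [-0.37, 2.16], [-1.27, 1.26], [0.24, 2.4], [-1.31, 4.45], [0.19, 1.91], [-2.76, 2.76]. Speed limits (rad/s): [2.39, 2.39, 3.14, 3.14, 3.14, 3.14, 3.14].

INTERFACE

Orientations are given as a unit quaternion [x, y, z, w].
In Python, from rig import manip gives the robot as it stands.
- The arm moves only by the tool move_arm, never from a script. Its argument "rows" is a list of rows, each a list of 4 numbers: the shift along the tool's x, y, z in cm, then the turn about the tool's z in degrees. In form: [[x, y, z, spin], ...]. A call has 1 to 12 rows; each row shifts and turns the commanded pose from where the row before left it, along the tool's axes as they then stand; what a row does not reach is not made up. A row lasts 1/8 s, in which the tool goes at most 62.5 mm and 10.7 degrees, less where a joint would pass 70% of its speed; a pose out of reach is approached as far as the arm can. A call is refused whole if a number of a shift passes 6.25 or a number of a turn 10.7, either way. A call with a gripper value outside its range is refused whole. "jaw" is the finger opening in cm, from 0 to 8.81, set as the call begins (left out, the last holds). The fingers move at their own pace and stop on an object; "grip_force" is the grip in N (left out, the last holds). Time passes only in rows, so rows that do not move let the fingers close. It gives the time, the measured TCP pose, the force and the opening at its end, in the units of the state.
- manip.get_state(): the state, without advancing time (a new reading comes with each control period).
- manip.get_image(name): name is "scene" or "top" or "wrist"; returns the picture (480x640x3 uint8, red, green, blue); there is no depth.
- manip.camera_params(name): a dict with "fx", "fy", "cx", "cy" (pixels), "k1" (the pictures are not rectified: a ray, as slopes to the right and down, at radius r is drawn at 1 + k1 r^2 times it, then the intrinsics apply), "eye" and "attitude" of the camera in the world. Camera axes: x right, y up, looking along -z (the intrinsics and any distortion apply to the point x, -y, -z); pixel columns grow to the right and rows downward; lengths in m; the calibration is good to about 2 mm. A picture is of the moment at which its call begins: read the wrist's pose just before it. camera_params takes no time and is no camera call; for the wrist camera it gives the pose at the moment of the call.
- manip.job_done(): hands the job in, once; it reports no verdict.
Trained networks look in the newest picture that a camera, given by its name, has taken for a name from the list of things; names that differ only in an ending like _2 or _b are one class to them, and where a whole thing is asked for, a point or a joint stands for the part that bears it (a point fixed in the world has none). Each returns a list of dicts, best first, with "p" (0 to 1); they miss things now and then, are a little off and sometimes report something else, mostly with a low value. They report only what shows in the picture. A call takes as long as a camera call.
- manip.look_for(camera, target): "point" ([x, y, z] in m, in the coordinates of the camera as it stood for that picture, good to about 4 mm: the middle of the surface that is visible of it).
- manip.trace(camera, target): "mask" (480x640 bool, what is visible of it).
The state is a dict: "t": time; "qpos": joint angles; "qvel": joint speeds; "tau": joint torques, N m; "position": TCP position; "tool_rot": TCP orientation; "contact_force": force on the tool from outside, world axes, zero at the start; "moment": the same for the moment, N m; "gripper_width": finger opening in m.
Only numpy, scipy, OpenCV 4.12 (cv2) and the standard library are available. Lean on these libraries where they do the work, as an engineer would, in place of code of your own. Each camera call takes 0.05 s, during which the arm holds its last target.

TASK

Load the sample changer for a run: the white-lidded jar goes in pocket 1 (one dot), then the yellow-lidded jar in pocket 2, then the green-lidded jar in pocket 3. The hood lets you load only the pocket that stands in the window, so after each jar turn the turntable by its centre knob to bring the next number round. Keep the jars upright, stand each one fully down in its pocket and let it go there; leave the other things on the worktop where they are.

Things in the scene. Friction and masses are not known exactly. Their poses are not given: they have to be found in the camera images.
- jar_white: clear straight-sided screw-top sample jar holding tan powder, 50 mm in diameter, 65 mm high, about 90 g, with a white lid that is as wide as the jar and takes up its top 15 mm. Stands upright on the worktop at the start. Origin: centre of its underside; z up along its axis.
- jar_yellow: clear straight-sided screw-top sample jar holding tan powder, 50 mm in diameter, 65 mm high, about 90 g, with a yellow lid that is as wide as the jar and takes up its top 15 mm. Stands upright on the worktop at the start. Origin: centre of its underside; z up along its axis.
- jar_green: clear straight-sided screw-top sample jar holding tan powder, 50 mm in diameter, 65 mm high, about 90 g, with a green lid that is as wide as the jar and takes up its top 15 mm. Stands upright on the worktop at the start. Origin: centre of its underside; z up along its axis.
- changer: sample changer: a white round carousel, 256 mm across, fixed on the worktop. Origin: centre of its underside, on the turntable's axis, z up; its loading window faces -x. Inside is a black turntable with six pockets on a circle of 80 mm radius, 60 degrees apart, numbered by black dots on the white hub beside each pocket (one dot = 1, two = 2, ..., anticlockwise seen from above).
- turntable (a joint): angle of the turntable, rad: 0 with pocket 1 square in the window, 1.047 with pocket 2, 2.094 with pocket 3; it grows as the turntable turns clockwise seen from above. Range -1.2 to 3.2. Light friction (0.04 N m): it stays where it is left. At the start pocket 1 stands in the window, up to 0.25 rad off square.
- knob (a point): point on the turntable's axis, 100 mm above the worktop, inside its fluted round black centre knob: 34 mm in diameter, top 12 mm above this point, underside 16 mm below. The knob is fixed to the turntable, so turning it turns the pockets; grip it from above. Around it the space is free to 49 mm from the axis, down to the hub 49 mm below this point.
- pocket_1 (a point): centre of the floor of pocket 1 (one dot), 35 mm above the worktop; moves with the turntable. The pocket is a round grey collar, 54 mm inside diameter, a little flared at the mouth, rim 21 mm above its floor, so a seated jar stands 44 mm proud.
- pocket_2 (a point): centre of the floor of pocket 2 (two dots), 35 mm above the worktop; moves with the turntable. The pocket is a round grey collar, 54 mm inside diameter, a little flared at the mouth, rim 21 mm above its floor, so a seated jar stands 44 mm proud.
- pocket_3 (a point): centre of the floor of pocket 3 (three dots), 35 mm above the worktop; moves with the turntable. The pocket is a round grey collar, 54 mm inside diameter, a little flared at the mouth, rim 21 mm above its floor, so a seated jar stands 44 mm proud.
- window (a point): where a pocket's floor centre is when square in the loading window (red mark on the base). The window is a gap, 47 degrees to either side as seen from the axis, in a fixed clear hood over the other pockets: a C-shaped plate 49 to 115 mm from the axis, underside 71 and top 75 mm above the pocket floors, its outer skirt reaching down to 23 mm above them. Seated lids pass 6 mm below it.
- crucible: small white porcelain crucible (open cup), 83 mm wide, 58 mm high. A bystander; leave it where it is. Origin: centre of its underside.
- brown_bottle: brown glass bottle with a white ribbed cap, 45 mm in diameter, 89 mm high. A bystander; leave it where it is. Origin: centre of its underside.
- weighing_spoon: spoon with a black handle, lying flat, 148 mm long (along its y axis), 24 mm wide, 13 mm high. A bystander; leave it where it is. Origin: centre of its underside.

How it is judged:
By the outcome, as a careful person would: the job done as asked, in the order asked, and still so for the second after the job is handed in, with the robot touching nothing.
It also fails if it takes over 72 s, if anything falls off the work surface, if the arm or the gripper's body presses on something with over 40 N, if the wrist force passes 120 N, or if a joint passes its speed limit or range.

## Working session

There is one attempt and no reset: what is moved stays moved. The work goes in short steps, Python scripts to look and compute and a tool call to move; the robot and the scene stay as the last step left them, time stands still between calls to the robot, and variables do not carry over. Pictures are saved under pics/ and viewed, and the job is handed in when it is done.

Besides the shell and the picture viewer there is one more tool, called after "Request:" as name(argument=value, ...), one argument or row to a line, values as JSON. move_arm: Moves the arm, as the interface text tells. Its arguments: {"type":"object","properties":{"rows":{"type":"array","items":{"type":"array","items":{"type":"number"}}},"jaw":{"type":"number"},"grip_force":{"type":"number"}},"required":["rows"]}

```bash
ls; mkdir -p pics; cat > h.py <<'E'
import numpy as np, cv2
from rig import manip
from scipy.spatial.transform import Rotation as R
def save(name,fn):
    im=manip.get_image(name); cv2.imwrite('pics/'+fn,im[:,:,::-1]); return im
def att(p):
    a=np.array(p['attitude'])
    return a if a.shape==(3,3) else R.from_quat(a).as_matrix()
def ray(p,u,v):
    x=(u-p['cx'])/p['fx'];y=(v-p['cy'])/p['fy']
    xu,yu=x,y
    for _ in range(20):
        s=1+p['k1']*(xu*xu+yu*yu); xu,yu=x/s,y/s
    d=att(p)@np.array([xu,-yu,-1.0]); return np.array(p['eye']),d/np.linalg.norm(d)
def onz(p,u,v,z):
    e,d=ray(p,u,v); return e+d*(z-e[2])/d[2]
def proj(p,X):
    c=att(p).T@(np.array(X)-np.array(p['eye'])); x,y=c[0]/-c[2],-c[1]/-c[2]
    s=1+p['k1']*(x*x+y*y); return p['fx']*x*s+p['cx'],p['fy']*y*s+p['cy']
def tow(p,c): return np.array(p['eye'])+att(p)@np.array(c)
def tri(rs):
    A=np.zeros((3,3));b=np.zeros(3)
    for e,d in rs:
        P=np.eye(3)-np.outer(d,d);A+=P;b+=P@e
    return np.linalg.solve(A,b)
E
python3 - <<'E'
from h import *
np.set_printoptions(precision=4,suppress=True)
s=manip.get_state();print(s, manip.pinch_z)
for c in ['scene','top','wrist']:
    p=manip.camera_params(c);print(c,p);save(c,c+'0.png')
for c in ['top','scene']:
    p=manip.camera_params(c)
    for t in ['jar_white','jar_yellow','jar_green','changer','knob','pocket_1','crucible','brown_bottle','weighing_spoon']:
        r=manip.look_for(c,t)
        print(c,t,[(round(q['p'],2),tow(p,q['point']).round(4)) for q in r[:3]])
E
```

```text
pics
{'t': 0.0, 'qpos': array([ 1.0508,  0.5372, -0.0044,  1.5388,  0.0026,  1.0673, -0.0712]), 'qvel': array([ 0.0008, -0.0001, -0.0013,  0.0008,  0.0025,  0.001 , -0.0005]), 'tau': array([  0.0002, -57.0979,   0.9909, -25.1603,  -0.0562,   0.0179,
         0.0002]), 'position': array([ 0.2847, -0.5837,  0.2379]), 'tool_rot': array([ 0.8481, -0.5299, -0.0008, -0.0004]), 'contact_force': array([-0.5324,  0.6574, -0.3724]), 'moment': array([ 0.0807,  0.0313, -0.033 ]), 'gripper_width': 0.08817347136231427} -0.0187
scene {'fx': 592.9112114967273, 'fy': 592.9112114967273, 'cx': 311.9505209411937, 'cy': 236.41771286718892, 'k1': -0.06854034569875117, 'eye': array([-0.2607,  0.8235,  0.7749]), 'attitude': array([-0.1757,  0.4719,  0.8054, -0.3127])}
top {'fx': 455.5197610406002, 'fy': 455.5197610406002, 'cx': 316.0996985215252, 'cy': 233.10823515229342, 'k1': -0.050617343111440324, 'eye': array([ 0.4668, -0.083 ,  1.1505]), 'attitude': array([ 0.0246, -0.0217, -0.7042,  0.7092])}
wrist {'fx': 333.717501975042, 'fy': 333.717501975042, 'cx': 314.73718470435915, 'cy': 241.5588835952128, 'k1'
[... 680 characters left out ...]
.48, array([ 0.4412, -0.4837,  0.0103])), (0.45, array([0.5848, 0.0508, 0.0493]))]
scene jar_white [(0.72, array([ 0.3826, -0.3194,  0.0408]))]
scene jar_yellow [(0.67, array([ 0.4079, -0.138 ,  0.0445]))]
scene jar_green [(0.58, array([ 0.4599, -0.2378,  0.0539]))]
scene changer [(0.74, array([0.5966, 0.0498, 0.0527]))]
scene knob [(0.93, array([0.5796, 0.042 , 0.0484]))]
scene pocket_1 [(0.79, array([0.5845, 0.0431, 0.0451])), (0.67, array([ 0.3842, -0.3191,  0.0424]))]
scene crucible [(0.8, array([0.6985, 0.2972, 0.0395])), (0.57, array([0.5986, 0.0476, 0.049 ]))]
scene brown_bottle [(0.92, array([0.5747, 0.2916, 0.0494]))]
scene weighing_spoon [(0.56, array([ 0.4363, -0.4862,  0.0071]))]
```

View pics/top0.png

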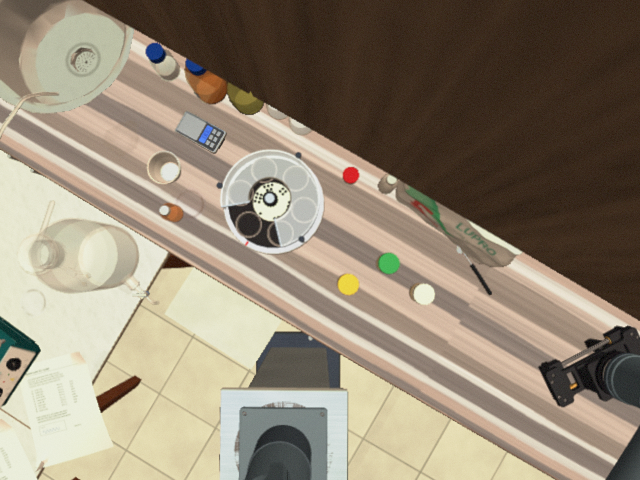

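View pics/scene0.png

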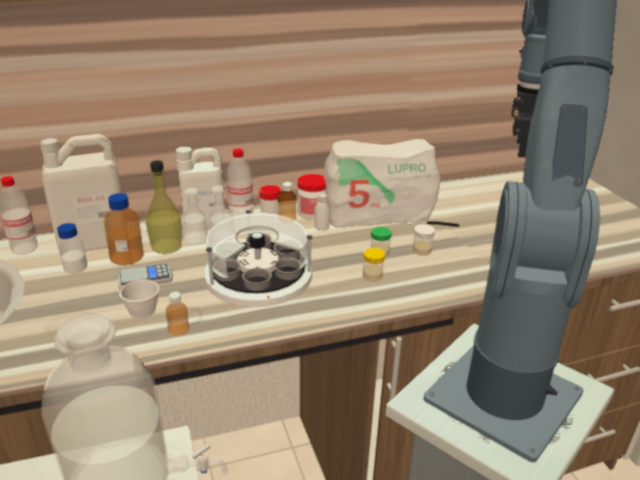

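View pics/wrist0.png

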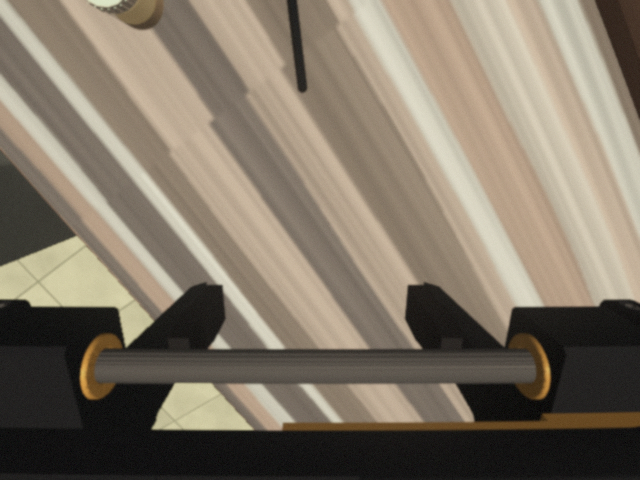

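```bash
python3 - <<'E'
import cv2
im=cv2.imread('pics/top0.png')
c=im[120:300,240:470]; cv2.imwrite('pics/top0c.png',cv2.resize(c,None,fx=3.3,fy=3.3,interpolation=cv2.INTER_CUBIC)[:600,:800])
E
```

```text
(no output)
```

View pics/top0c.png

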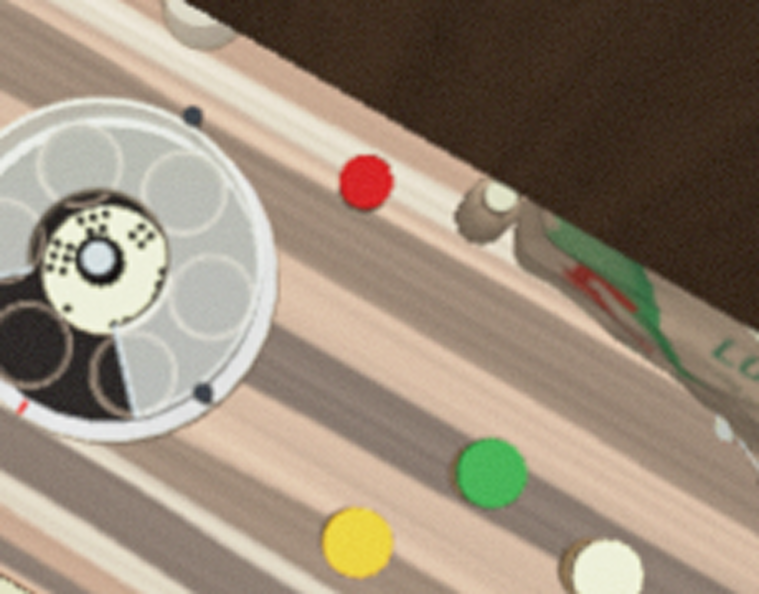

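```bash
python3 - <<'E'
from h import *
np.set_printoptions(precision=4,suppress=True)
top=manip.camera_params('top');sc=manip.camera_params('scene')
im=cv2.imread('pics/top0.png'); hsv=cv2.cvtColor(im,cv2.COLOR_BGR2HSV)
def blob(m,box):
    z=np.zeros_like(m);x0,y0,x1,y1=box;z[y0:y1,x0:x1]=m[y0:y1,x0:x1]
    n,l,st,ce=cv2.connectedComponentsWithStats(z.astype(np.uint8));i=1+np.argmax(st[1:,4]);return ce[i],st[i]
H,S,V=hsv[...,0],hsv[...,1],hsv[...,2]
for nm,m,box in [('g',(H>45)&(H<80)&(S>120),(370,245,405,280)),('y',(H>20)&(H<35)&(S>120),(335,270,362,297)),('w',(S<45)&(V>200),(408,280,440,308)),('red',((H<8)|(H>172))&(S>150),(240,235,255,252))]:
    c,st=blob(m,box);print(nm,c,st,onz(top,*c,0.0 if 0 else (0.065 if nm!='red' else 0.02)))
print('changer c knob',onz(top,269.5,198.5,0.112))
im2=cv2.imread('pics/scene0.png')
cv2.imwrite('pics/sc_c.png',cv2.resize(im2[205:305,195:450],None,fx=3.1,fy=3.1,interpolation=cv2.INTER_CUBIC))
cv2.imwrite('pics/top_d.png',cv2.resize(im[140:262,212:332],None,fx=4.9,fy=4.9,interpolation=cv2.INTER_CUBIC))
E
```

```text
g [388.273  263.0092] [379 253  20  21 326] [ 0.4679 -0.2504  0.065 ]
y [347.8407 284.0165] [338 274  21  21 364] [ 0.4175 -0.1543  0.065 ]
w [423.9329 293.8921] [414 284  21  21 343] [ 0.3951 -0.3352  0.065 ]
red [246.5 242.5] [246 242   2   2   2] [0.5163 0.095  0.02  ]
changer c knob [0.6139 0.0293 0.112 ]
```

View pics/sc_c.png

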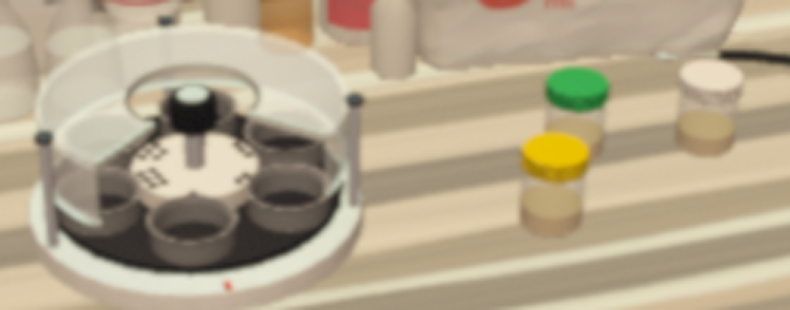

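View pics/top_d.png

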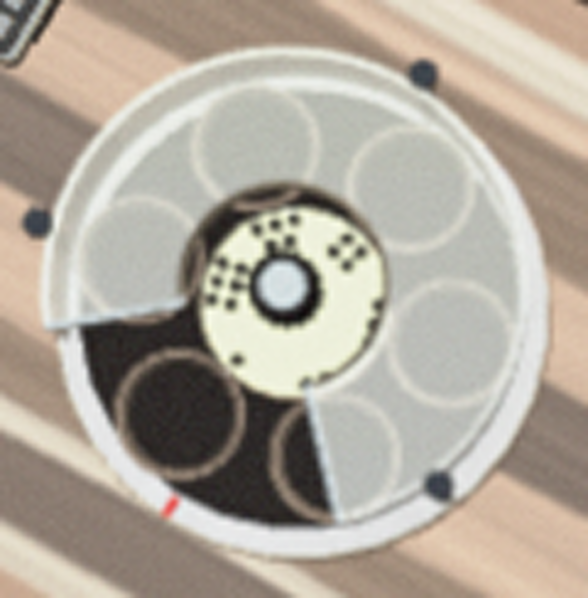

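```bash
python3 - <<'E'
from h import *
np.set_printoptions(precision=4,suppress=True)
top=manip.camera_params('top');sc=manip.camera_params('scene')
P=[(180,412),(333,457),(452,342),(411,188),(255,148),(139,260)]
W=np.array([onz(top,212+x/4.9,140+y/4.9,0.056) for x,y in P]);print(W)
c=W.mean(0);print('c',c,np.linalg.norm(W-c,axis=1))
a=np.unwrap(np.arctan2(W[:,1]-c[1],W[:,0]-c[0]));print(np.degrees(a),np.degrees(a-np.arange(6)*np.pi/3), 'knobtop',onz(top,269.8,198.2,.112))
for z in (0.01,0.02,.03):
    r=onz(top,212+171/4.9,140+507/4.9,z);print('red',r,np.linalg.norm((r-c)[:2]),np.degrees(np.arctan2(*(r-c)[1::-1])))
s=lambda x,y:ray(sc,195+x/3.1,205+y/3.1)
print('red tri',tri([ray(top,212+171/4.9,140+507/4.9),s(228,286)]))
print('knob tri',tri([ray(top,269.8,198.2),s(192,93)]))
print('p1 rim tri',tri([ray(top,212+180/4.9,140+412/4.9),s(193,214)]))
for n,t,q in [('g',(388.27,263),(577,83)),('y',(347.84,284),(556,150)),('w',(423.93,293.9),(711,76))]:
    print(n,tri([ray(top,*t),s(*q)]))
E
```

```text
[[ 0.5593  0.0847  0.056 ]
 [ 0.5376  0.009   0.056 ]
 [ 0.5948 -0.0491  0.056 ]
 [ 0.6715 -0.028   0.056 ]
 [ 0.6912  0.0497  0.056 ]
 [ 0.6347  0.1064  0.056 ]]
c [0.6148 0.0288 0.056 ] [0.0788 0.0798 0.0804 0.0802 0.0792 0.0802]
[134.8097 194.4045 255.5766 314.9096 375.3476 435.643 ] [134.8097 134.4045 135.5766 134.9096 135.3476 135.643 ] knobtop [0.6146 0.0287 0.112 ]
red [0.5143 0.0956 0.01  ] 0.12069514372636349 146.40410768384953
red [0.5139 0.094  0.02  ] 0.12018547774636854 147.13572118760374
red [0.5135 0.0925 0.03  ] 0.11969557289813909 147.8734446897981
red tri [0.5135 0.0936 0.0202]
knob tri [0.6145 0.0286 0.1107]
p1 rim tri [0.5585 0.084  0.0562]
g [ 0.4671 -0.2516  0.0618]
y [ 0.4164 -0.1553  0.0625]
w [ 0.3944 -0.3363  0.0616]
```

```bash
cat >> h.py <<'E'
def pose():
    s=manip.get_state(); M=R.from_quat(s['tool_rot']).as_matrix(); return s,np.array(s['position']),M,np.degrees(np.arctan2(M[1,0],M[0,0]))
def plan(x,y,z,yaw=None):
    """spin first, then shift"""
    s,p,M,ps=pose(); 
    if yaw is None: yaw=ps
    spin=-((yaw-ps+180)%360-180); a=np.radians(yaw)
    d=np.array([x,y,z])-p
    ex=np.array([np.cos(a),np.sin(a)]);ey=np.array([np.sin(a),-np.cos(a)])
    print('pos',p.round(4),'yaw %.2f tilt z %s t %.2f w %.4f F %s'%(ps,M[:,2].round(3),s['t'],s['gripper_width'],np.round(s['contact_force'],1)))
    print('  spin %.2f then cm x %.2f y %.2f z %.2f'%(spin,100*d[:2]@ex,100*d[:2]@ey,-100*d[2]))
E
python3 -c "
from h import *
plan(0.3947,-0.3355,0.15,-45)"
```

```text
pos [ 0.285  -0.5842  0.2388] yaw -64.00 tilt z [ 0. -0. -1.] t 1.05 w 0.0883 F [-0.1  0.6 -0.2]
  spin -19.00 then cm x -9.83 y -25.35 z 8.88
```

Request:
move_arm(
  rows=[
    [0, 0, 0, -9.5],
    [0, 0, 0, -9.5],
    [-1.64, -4.22, 1.48, 0],
    [-1.64, -4.22, 1.48, 0],
    [-1.64, -4.22, 1.48, 0],
    [-1.64, -4.22, 1.48, 0],
    [-1.64, -4.22, 1.48, 0],
    [-1.63, -4.25, 1.48, 0],
    [0, 0, 0, 0],
  ],
  jaw=8.81,
)

```text
t: 2.17
position: [0.396, -0.3313, 0.1491]
tool_rot: [0.925, -0.38, -0.001, -0.001]
contact_force: [-0.2, -0.1, -0.6]
gripper_width: 0.0877
```

```bash
python3 -c "
from h import *
plan(0.3947,-0.3355,0.15,-45)
p=manip.camera_params('wrist')
im=save('wrist','w1.png')
print('lid proj',proj(p,(0.3947,-0.3355,0.065)),proj(p,(0.4675,-0.251,0.065)))
"
```

```text
pos [ 0.396  -0.3313  0.1491] yaw -44.63 tilt z [-0.001  0.003 -1.   ] t 2.17 w 0.0877 F [-0.2 -0.1 -0.6]
  spin 0.37 then cm x 0.20 y 0.39 z -0.09
lid proj (np.float64(318.7186537890392), np.float64(253.9833577134166)) (np.float64(307.31142515156404), np.float64(87.83925324130769))
```

View pics/w1.png

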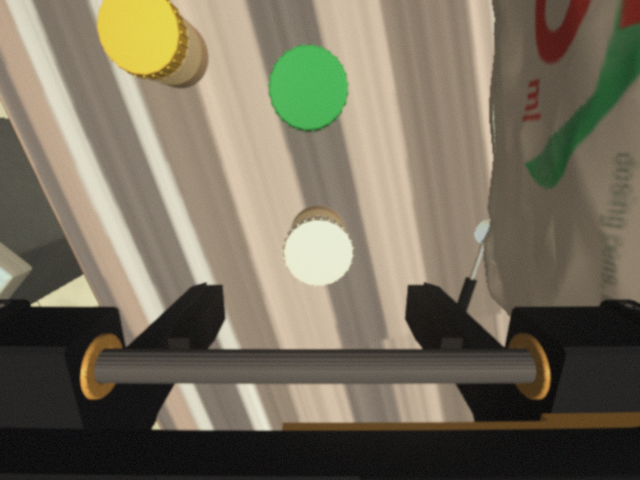

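```bash
python3 -c "
from h import *
plan(0.3947,-0.335,0.033,-45)
plan(0.3947,-0.335,0.033,-45)
"
```

```text
pos [ 0.3953 -0.3341  0.1497] yaw -44.81 tilt z [-0.     0.001 -1.   ] t 2.23 w 0.0881 F [-0.1 -1.1 -0.1]
  spin 0.19 then cm x 0.03 y 0.10 z 11.67
pos [ 0.3953 -0.3341  0.1497] yaw -44.81 tilt z [-0.     0.001 -1.   ] t 2.23 w 0.0881 F [-0.1 -1.1 -0.1]
  spin 0.19 then cm x 0.03 y 0.10 z 11.67
```

Request:
move_arm(
  rows=[
    [0, 0, 3, 0],
    [0, 0, 3, 0],
    [0, 0, 3, 0],
    [0, 0, 2, 0],
    [0, 0, 0.7, 0],
    [0, 0, 0, 0],
  ],
)

```text
t: 2.98
position: [0.3945, -0.3364, 0.0332]
tool_rot: [0.924, -0.383, 0.0, 0.0]
contact_force: [-0.8, 0.8, 0.3]
gripper_width: 0.0882
```

Request:
move_arm(
  rows=[
    [0, 0, 0, 0],
    [0, 0, 0, 0],
    [0, 0, 0, 0],
    [0, 0, 0, 0],
    [0, 0, 0, 0],
  ],
  jaw=4.0,
  grip_force=20,
)

```text
t: 3.6
position: [0.3948, -0.3355, 0.0331]
tool_rot: [0.924, -0.383, 0.0, 0.0]
contact_force: [-0.7, 1.2, 2.9]
gripper_width: 0.0491
```

```bash
python3 -c "
from h import *
plan(0.3947,-0.335,0.033,-45)
"
```

```text
pos [ 0.3948 -0.3355  0.0331] yaw -44.99 tilt z [ 0. -0. -1.] t 3.60 w 0.0491 F [-0.7  1.2  2.9]
  spin 0.01 then cm x -0.04 y -0.03 z 0.01
```

Request:
move_arm(
  rows=[
    [0, 0, -3, 0],
    [0, 0, -5, 0],
    [0, 0, -5, 0],
    [-2, -4.5, -1.2, 0],
    [-2, -4.5, 0, 0],
    [-2, -4.5, 0, 0],
    [-2, -4.5, 0, 0],
    [-2, -4.5, 0, 0],
    [-2, -4.5, 0, 0],
    [-2, -4.5, 0, 0],
    [-2, -4.5, 0, 0],
  ],
)

```text
t: 4.97
position: [0.5363, 0.0337, 0.1747]
tool_rot: [0.924, -0.383, -0.0, 0.0]
contact_force: [0.9, -0.4, -1.6]
gripper_width: 0.0487
```

Request:
move_arm(
  rows=[
    [-2, -4, 0, 0],
    [-0.2, -1.28, 0, 0],
    [0, 0, 0, 0],
    [0, 0, 0, 0],
  ],
)

```text
t: 5.48
position: [0.5574, 0.083, 0.1746]
tool_rot: [0.923, -0.384, -0.0, 0.001]
contact_force: [-0.0, -0.4, -1.3]
gripper_width: 0.0486
```

```bash
python3 -c "
from h import *
plan(0.558,0.085,0.068,-45)
p=manip.camera_params('wrist')
im=save('wrist','w2.png')
for a in (135.1,195.1): print('pocket rim proj',proj(p,(0.6146+.08*np.cos(np.radians(a)),0.0287+.08*np.sin(np.radians(a)),0.056)))
print(proj(p,(.6146,.0287,.112)))
save('scene','s2.png')
"
```

```text
pos [0.5574 0.083  0.1746] yaw -45.13 tilt z [-0.001 -0.001 -1.   ] t 5.47 w 0.0486 F [-0.  -0.4 -1.3]
  spin -0.13 then cm x -0.09 y -0.18 z 10.66
pocket rim proj (np.float64(314.2191208210351), np.float64(233.3305053810988))
pocket rim proj (np.float64(359.92360571203307), np.float64(308.8182890046961))
(np.float64(434.89043768386966), np.float64(255.36947270455394))
```

View pics/w2.png

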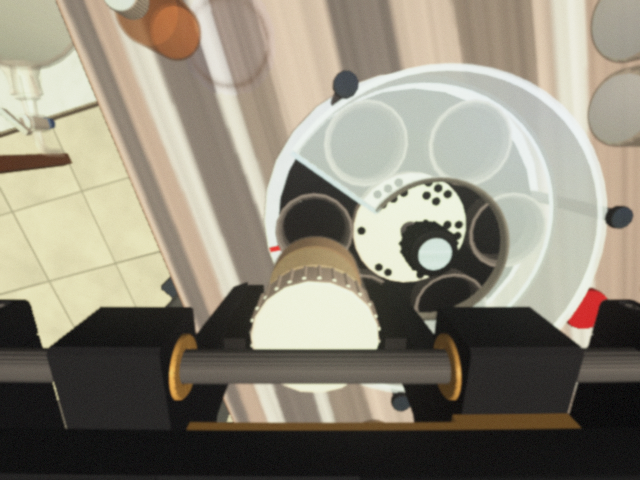

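View pics/s2.png

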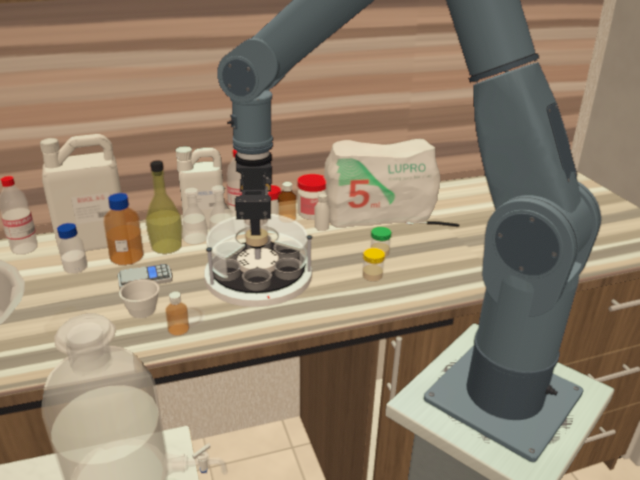

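Request:
move_arm(
  rows=[
    [0, 0, 3, 0],
    [0, 0, 3, 0],
    [0, 0, 2, 0],
    [0, 0, 0.5, 0],
    [0, 0, 0.5, 0],
    [0, 0, 0.5, 0],
    [0, 0, 0, 0],
  ],
)

```text
t: 6.45
position: [0.5579, 0.0851, 0.08]
tool_rot: [0.924, -0.383, 0.0, 0.0]
contact_force: [0.4, 0.4, -0.6]
gripper_width: 0.0487
```

```bash
python3 -c "
from h import *
plan(0.558,0.085,0.068,-45)
"
```

```text
pos [0.5579 0.0851 0.08  ] yaw -45.00 tilt z [ 0. -0. -1.] t 6.45 w 0.0487 F [ 0.4  0.4 -0.6]
  spin -0.00 then cm x 0.01 y -0.00 z 1.20
```

Request:
move_arm(
  rows=[
    [0, 0, 0.5, 0],
    [0, 0, 0.5, 0],
    [0, 0, 0.15, 0],
    [0, 0, 0, 0],
  ],
)

```text
t: 6.95
position: [0.5579, 0.0852, 0.0684]
tool_rot: [0.924, -0.383, -0.0, -0.0]
contact_force: [0.2, -0.1, -0.3]
gripper_width: 0.0487
```

Request:
move_arm(
  rows=[
    [0, 0, 0.1, 0],
    [0, 0, 0.1, 0],
    [0, 0, 0, 0],
  ],
)

```text
t: 7.32
position: [0.5591, 0.086, 0.068]
tool_rot: [0.924, -0.383, 0.001, -0.001]
contact_force: [-2.0, 0.7, 11.6]
gripper_width: 0.0488
```

Request:
move_arm(
  rows=[
    [0, 0, 0, 0],
    [0, 0, 0, 0],
    [0, 0, 0, 0],
    [0, 0, -2, 0],
    [0, 0, -3, 0],
    [0, 0, -3.5, 0],
    [0, 0, 0, 0],
  ],
  jaw=6.6,
)

```text
t: 8.2
position: [0.5597, 0.0855, 0.1537]
tool_rot: [0.924, -0.383, 0.002, -0.001]
contact_force: [-0.6, -0.1, -0.8]
gripper_width: 0.0661
```

```bash
python3 -c "
from h import *
plan(0.6146,0.0287,0.15,-45)
save('wrist','w3.png'); 
"
```

```text
pos [0.5597 0.0855 0.1537] yaw -45.01 tilt z [ 0.005  0.001 -1.   ] t 8.20 w 0.0661 F [-0.6 -0.1 -0.8]
  spin -0.01 then cm x 7.90 y 0.13 z 0.37
```

View pics/w3.png

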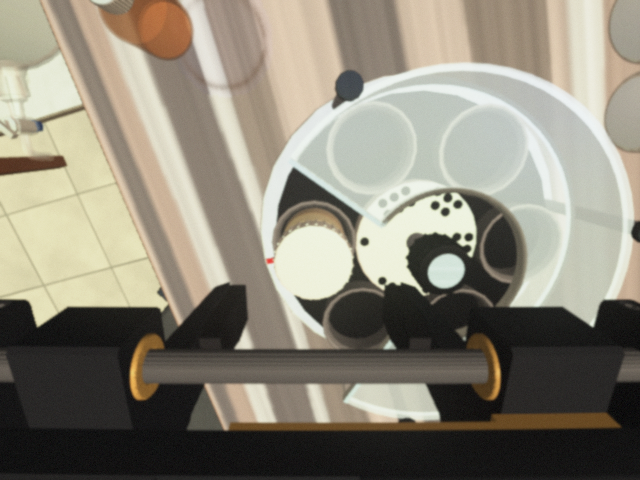

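Request:
move_arm(
  rows=[
    [4, 0, 0, 0],
    [4, 0, 0, 0],
    [0, 0, 0, -10],
    [0, 0, 0, -10],
    [0, 0, 0, 0],
    [0, 0, 0, 0],
  ],
  jaw=5.0,
)

```text
t: 9.0
position: [0.6139, 0.0286, 0.1505]
tool_rot: [0.976, -0.218, -0.001, 0.0]
contact_force: [0.2, -0.4, -0.8]
gripper_width: 0.05
```

```bash
python3 -c "
from h import *
plan(0.6146,0.0287,0.080,-25)
p=manip.camera_params('wrist'); save('wrist','w4.png'); print(proj(p,(.6146,.0287,.112)))
r=manip.look_for('wrist','knob');print(r)
"
```

```text
pos [0.6139 0.0286 0.1505] yaw -25.18 tilt z [-0.001 -0.    -1.   ] t 9.00 w 0.0500 F [ 0.2 -0.4 -0.8]
  spin -0.18 then cm x 0.06 y -0.04 z 7.05
(np.float64(316.80072006403987), np.float64(272.1041832558101))
[{'point': [-0.012, -0.004, -0.2544], 'p': 0.92}]
```

View pics/w4.png

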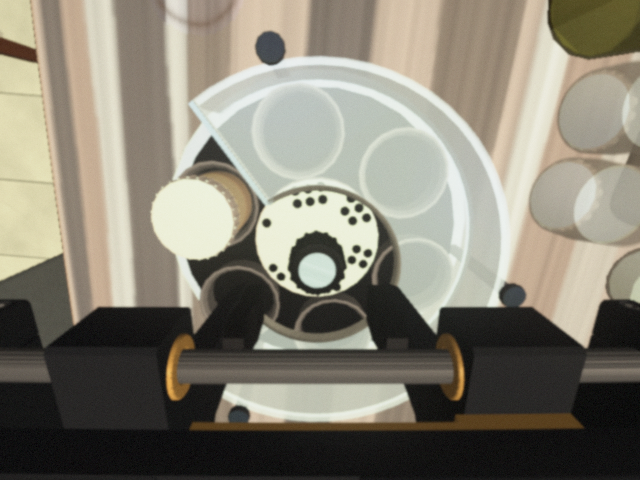

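Request:
move_arm(
  rows=[
    [0, 0, 3, 0],
    [0, 0, 2, 0],
    [0, 0, 1.5, 0],
    [0, 0, 0.5, 0],
    [0, 0, 0, 0],
  ],
)

```text
t: 9.72
position: [0.6145, 0.0287, 0.0814]
tool_rot: [0.976, -0.216, -0.0, -0.0]
contact_force: [1.2, -1.1, -0.7]
gripper_width: 0.0499
```

Request:
move_arm(
  rows=[
    [0, 0, 0, 0],
    [0, 0, 0, 0],
    [0, 0, 0, 0],
    [0, 0, 0, 0],
  ],
  jaw=2.5,
  grip_force=25,
)

```text
t: 10.22
position: [0.6152, 0.0285, 0.0821]
tool_rot: [0.976, -0.216, 0.001, -0.0]
contact_force: [1.8, -0.5, 3.4]
gripper_width: 0.0334
```

Turn 48° clockwise seen from above (+ spin about the down-pointing tool z).

Request:
move_arm(
  rows=[
    [0, 0, 0, 6],
    [0, 0, 0, 9],
    [0, 0, 0, 9],
    [0, 0, 0, 9],
    [0, 0, 0, 9],
    [0, 0, 0, 6],
    [0, 0, 0, 0],
    [0, 0, 0, 0],
  ],
)

```text
t: 11.22
position: [0.6148, 0.029, 0.0821]
tool_rot: [0.804, -0.594, 0.0, -0.0]
contact_force: [-0.9, 0.3, 5.2]
gripper_width: 0.0332
```

```bash
python3 -c "
from h import *
plan(0.6146,0.0287,0.15,-73)
"
```

```text
pos [0.6148 0.029  0.0821] yaw -72.90 tilt z [ 0.001  0.    -1.   ] t 11.22 w 0.0332 F [-0.9  0.3  5.2]
  spin 0.10 then cm x 0.02 y 0.02 z -6.79
```

Request:
move_arm(
  rows=[
    [0, 0, 0, 0],
    [0, 0, 0, 0],
    [0, 0, 0, 0],
    [0, 0, -3, 0],
    [0, 0, -4, -10],
    [0, 0, 0, -10],
    [0, 0, 0, -10],
    [0, 0, 0, -10],
  ],
  jaw=5.0,
)

```text
t: 12.22
position: [0.6142, 0.0285, 0.1513]
tool_rot: [0.96, -0.281, -0.0, 0.0]
contact_force: [-0.9, -0.2, 0.0]
gripper_width: 0.0497
```

Request:
move_arm(
  rows=[
    [-1.1, 4.35, 0, 0],
    [-1.1, 4.35, 0, 0],
    [-1.1, 4.35, 0, 0],
    [-1.1, 4.35, 0, 0],
    [-1.1, 4.35, 0, 0],
    [-1.1, 4.4, 0, 0],
    [0, 0, 0, 0],
    [0, 0, 0, 0],
  ],
  jaw=8.81,
)

```text
t: 13.22
position: [0.4173, -0.1545, 0.1516]
tool_rot: [0.959, -0.284, 0.0, -0.0]
contact_force: [0.4, -0.1, 0.5]
gripper_width: 0.0881
```

```bash
python3 -c "
from h import *
plan(0.417,-0.155,0.033,-33)
p=manip.camera_params('wrist')
im=save('wrist','w5.png')
print('lid proj',proj(p,(0.417,-0.155,0.065)),proj(p,(0.4675,-0.251,0.065)))
im=save('top','t5.png')[:,:,::-1]
cv2.imwrite('pics/t5c.png',cv2.resize(im[140:262,212:332],None,fx=4.9,fy=4.9,interpolation=cv2.INTER_CUBIC))
"
```

```text
pos [ 0.4173 -0.1545  0.1516] yaw -32.99 tilt z [ 0.001  0.    -1.   ] t 13.22 w 0.0881 F [ 0.4 -0.1  0.5]
  spin 0.01 then cm x -0.00 y 0.06 z 11.86
lid proj (np.float64(315.59009360170785), np.float64(248.72045578264567)) (np.float64(436.79248943228293), np.float64(313.26054383673534))
```

View pics/w5.png

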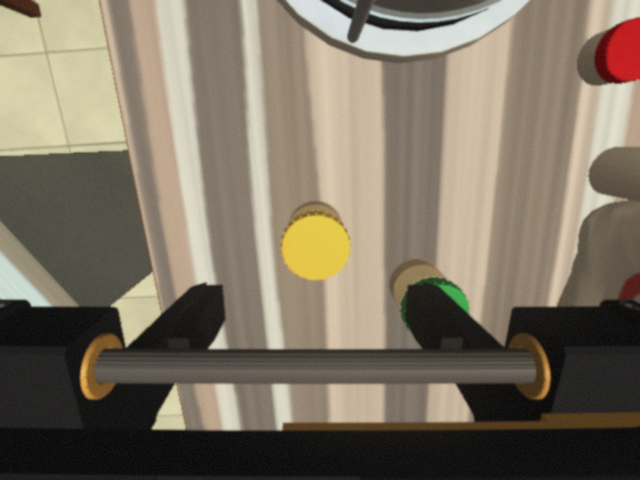

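View pics/t5c.png

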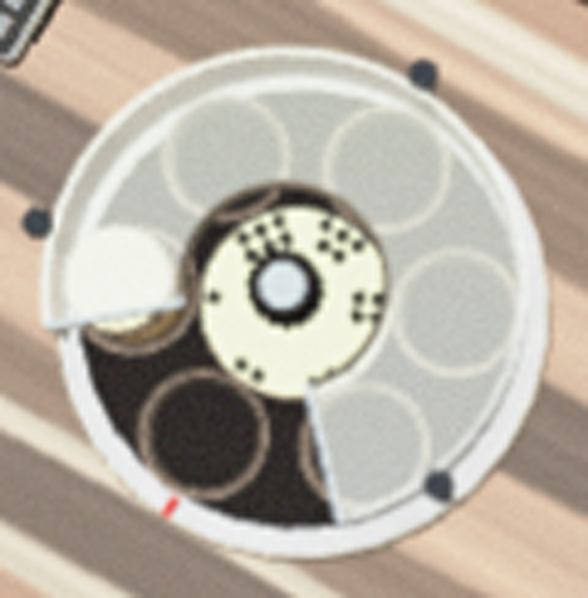

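```bash
cat >> h.py <<'E'
def tt(P):
    top=manip.camera_params('top'); C=np.array([.6146,.0287])
    for (x,y,k) in P:
        w=onz(top,212+x/4.9,140+y/4.9,.056)[:2]-C
        print(k,'ang',np.degrees(np.arctan2(w[1],w[0]))%360,'minus60k',(np.degrees(np.arctan2(w[1],w[0]))-60*(k-2))%360,'r',np.linalg.norm(w))
E
python3 -c "
from h import *
tt([(205,435,2),(366,444,3),(458,312,4),(387,167,5),(228,157,6)])"
```

```text
2 ang 146.8534486773015 minus60k 146.8534486773015 r 0.07954521500342943
3 ang 206.9946553428969 minus60k 146.9946553428969 r 0.07911979431073322
4 ang 266.54772396582234 minus60k 146.54772396582237 r 0.0807391113689565
5 ang 326.4329013888651 minus60k 146.43290138886508 r 0.08085357941466245
6 ang 25.550564896658557 minus60k 145.55056489665856 r 0.07979263405287354
```

Request:
move_arm(
  rows=[
    [0, 0, 3, 0],
    [0, 0, 3, 0],
    [0, 0, 3, 0],
    [0, 0, 2, 0],
    [0, 0, 0.8, 0],
    [0, 0, 0, 0],
  ],
)

```text
t: 14.08
position: [0.417, -0.1542, 0.0333]
tool_rot: [0.959, -0.283, -0.0, -0.0]
contact_force: [0.3, 0.5, 0.2]
gripper_width: 0.0879
```

Request:
move_arm(
  rows=[
    [0, 0, 0, 0],
    [0, 0, 0, 0],
    [0, 0, 0, 0],
    [0, 0, 0, 0],
    [0, 0, 0, 0],
  ],
  jaw=4.0,
  grip_force=20,
)

```text
t: 14.7
position: [0.4169, -0.1549, 0.0336]
tool_rot: [0.959, -0.284, 0.0, 0.0]
contact_force: [-0.8, -1.0, 2.1]
gripper_width: 0.0473
```

```bash
python3 -c "
from h import *
plan(0.5477,0.0725,0.175,-33)
"
```

```text
pos [ 0.4169 -0.1549  0.0336] yaw -33.01 tilt z [ 0.001 -0.    -1.   ] t 14.70 w 0.0473 F [-0.8 -1.   2.1]
  spin -0.01 then cm x -1.42 y -26.20 z -14.14
```

Request:
move_arm(
  rows=[
    [0, 0, -3, 0],
    [0, 0, -5, 0],
    [0, 0, -5, 0],
    [-0.2, -4, -1.2, 0],
    [-0.25, -4.5, 0, 0],
    [-0.25, -4.5, 0, 0],
    [-0.25, -4.5, 0, 0],
    [-0.25, -4.5, 0, 0],
    [-0.22, -4.2, 0, 0],
    [0, 0, 0, 0],
    [0, 0, 0, 0],
  ],
)

```text
t: 16.08
position: [0.5467, 0.0718, 0.1749]
tool_rot: [0.959, -0.284, -0.001, 0.001]
contact_force: [0.1, -0.5, -0.9]
gripper_width: 0.0473
```

```bash
python3 -c "
from h import *
plan(0.5477,0.0725,0.068,-33)
p=manip.camera_params('wrist')
im=save('wrist','w6.png')
for z in (.056,): print(proj(p,(0.5477,.0725,z)))
print(proj(p,(.6146,.0287,.112)))
"
```

```text
pos [0.5467 0.0718 0.1749] yaw -33.01 tilt z [-0.002 -0.001 -1.   ] t 16.07 w 0.0473 F [ 0.1 -0.5 -0.9]
  spin -0.01 then cm x 0.05 y -0.12 z 10.69
(np.float64(316.28402051514394), np.float64(234.3015029835465))
(np.float64(436.96124683507486), np.float64(257.417873487262))
```

View pics/w6.png

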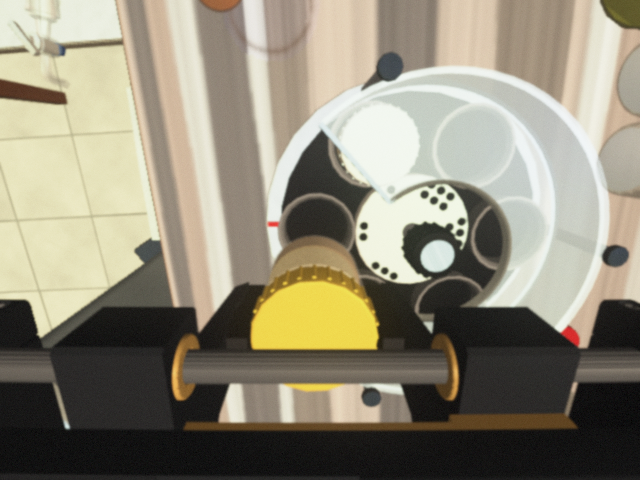

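Request:
move_arm(
  rows=[
    [0, 0, 3, 0],
    [0, 0, 3, 0],
    [0, 0, 2, 0],
    [0, 0, 0.5, 0],
    [0, 0, 0.5, 0],
    [0, 0, 0.5, 0],
    [0, 0, 0, 0],
  ],
)

```text
t: 17.0
position: [0.5475, 0.0726, 0.0805]
tool_rot: [0.959, -0.284, 0.0, 0.0]
contact_force: [0.3, -0.7, -1.0]
gripper_width: 0.0476
```

```bash
python3 -c "
from h import *
plan(0.5477,0.0725,0.068,-33)
"
```

```text
pos [0.5475 0.0726 0.0805] yaw -33.00 tilt z [ 0. -0. -1.] t 17.00 w 0.0476 F [ 0.3 -0.7 -1. ]
  spin -0.00 then cm x 0.02 y -0.00 z 1.25
```

Request:
move_arm(
  rows=[
    [0, 0, 0.5, 0],
    [0, 0, 0.5, 0],
    [0, 0, 0.2, 0],
    [0, 0, 0.1, 0],
    [0, 0, 0, 0],
  ],
)

```text
t: 17.62
position: [0.5479, 0.0735, 0.0685]
tool_rot: [0.959, -0.284, 0.0, -0.0]
contact_force: [-3.2, -0.7, 10.4]
gripper_width: 0.0478
```

Request:
move_arm(
  rows=[
    [0, 0, 0, 0],
    [0, 0, 0, 0],
    [0, 0, 0, 0],
    [0, 0, -2, 0],
    [0, 0, -3, 0],
    [0, 0, -3.5, 0],
    [0, 0, 0, 0],
  ],
  jaw=6.6,
)

```text
t: 18.5
position: [0.5493, 0.073, 0.1547]
tool_rot: [0.959, -0.284, 0.002, -0.001]
contact_force: [0.4, 0.0, -0.3]
gripper_width: 0.0661
```

Request:
move_arm(
  rows=[
    [4, 0, 0, 0],
    [4, 0, 0, 0],
    [0, 0, 0, -10],
    [0, 0, 0, -10],
    [0, 0, 0, 0],
    [0, 0, 0, 0],
  ],
  jaw=5.0,
)

```text
t: 19.25
position: [0.6141, 0.0291, 0.1517]
tool_rot: [0.993, -0.115, -0.0, 0.0]
contact_force: [0.8, 0.3, -0.7]
gripper_width: 0.0497
```

```bash
python3 -c "
from h import *
plan(0.6146,0.0287,0.080,-13)
save('wrist','w7.png')
"
```

```text
pos [0.6141 0.0291 0.1517] yaw -13.19 tilt z [-0.001 -0.    -1.   ] t 19.25 w 0.0497 F [ 0.8  0.3 -0.7]
  spin -0.19 then cm x 0.05 y 0.02 z 7.17
```

View pics/w7.png

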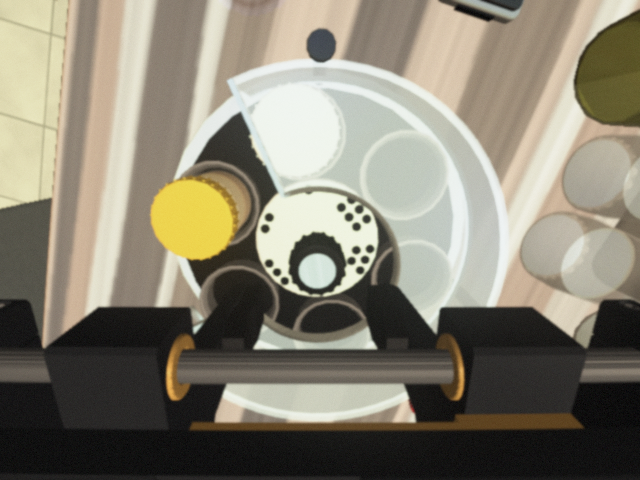

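Yellow is seated in pocket 2, white has moved under the hood; the knob top at (318,270) lies on the jaw centre line. Grip and turn.

Request:
move_arm(
  rows=[
    [0, 0, 3, 0],
    [0, 0, 2, 0],
    [0, 0, 1.5, 0],
    [0, 0, 0.6, 0],
    [0, 0, 0, 0],
  ],
)

```text
t: 19.92
position: [0.6146, 0.0292, 0.0813]
tool_rot: [0.994, -0.113, -0.0, -0.0]
contact_force: [0.5, 0.4, 1.3]
gripper_width: 0.0503
```

Request:
move_arm(
  rows=[
    [0, 0, 0, 0],
    [0, 0, 0, 0],
    [0, 0, 0, 0],
    [0, 0, 0, 0],
  ],
  jaw=2.5,
  grip_force=25,
)

```text
t: 20.42
position: [0.6155, 0.029, 0.0821]
tool_rot: [0.994, -0.113, 0.001, -0.0]
contact_force: [2.2, 0.9, 2.0]
gripper_width: 0.0334
```

Request:
move_arm(
  rows=[
    [0, 0, 0, 6],
    [0, 0, 0, 9],
    [0, 0, 0, 9],
    [0, 0, 0, 9],
    [0, 0, 0, 9],
    [0, 0, 0, 9],
    [0, 0, 0, 6],
    [0, 0, 0, 3],
    [0, 0, 0, 0],
    [0, 0, 0, 0],
  ],
)

```text
t: 21.68
position: [0.6153, 0.0291, 0.0821]
tool_rot: [0.804, -0.594, 0.001, -0.001]
contact_force: [1.0, -0.3, 6.2]
gripper_width: 0.033
```

Request:
move_arm(
  rows=[
    [0, 0, 0, 0],
    [0, 0, 0, 0],
    [0, 0, 0, 0],
    [0, 0, -3, 0],
    [0, 0, -4, -10],
    [0, 0, 0, -10],
    [0, 0, 0, -10],
    [0, 0, 0, -10],
    [0, 0, 0, 0],
  ],
  jaw=5.0,
)

```text
t: 22.8
position: [0.6142, 0.0289, 0.1511]
tool_rot: [0.959, -0.285, -0.0, -0.0]
contact_force: [-0.5, 0.8, 0.1]
gripper_width: 0.0501
```

```bash
python3 -c "
from h import *
plan(0.4675,-0.2513,0.15,-33)
"
```

```text
pos [0.6142 0.0289 0.1511] yaw -33.09 tilt z [-0.001  0.    -1.   ] t 22.80 w 0.0501 F [-0.5  0.8  0.1]
  spin -0.09 then cm x 2.96 y 31.49 z 0.11
```

Request:
move_arm(
  rows=[
    [0.4, 4.5, 0, 0],
    [0.4, 4.5, 0, 0],
    [0.4, 4.5, 0, 0],
    [0.4, 4.5, 0, 0],
    [0.4, 4.5, 0, 0],
    [0.4, 4.5, 0, 0],
    [0.5, 4.5, 0, 0],
    [0, 0, 0, 0],
    [0, 0, 0, 0],
  ],
  jaw=8.81,
)

```text
t: 23.92
position: [0.4677, -0.2501, 0.1514]
tool_rot: [0.959, -0.285, 0.0, -0.0]
contact_force: [-0.0, 0.5, 0.3]
gripper_width: 0.0884
```

```bash
python3 -c "
from h import *
plan(0.4675,-0.251,0.033,-33)
p=manip.camera_params('wrist')
im=save('wrist','w8.png')
print('lid proj',proj(p,(0.4675,-0.251,0.065)))
im=save('top','t8.png')[:,:,::-1]
cv2.imwrite('pics/t8c.png',cv2.resize(im[140:262,212:332],None,fx=4.9,fy=4.9,interpolation=cv2.INTER_CUBIC))
"
```

```text
pos [ 0.4677 -0.2501  0.1514] yaw -33.10 tilt z [ 0.     0.001 -1.   ] t 23.93 w 0.0884 F [-0.   0.5  0.3]
  spin -0.10 then cm x 0.04 y 0.09 z 11.84
lid proj (np.float64(316.131707010115), np.float64(249.16051925660148))
```

View pics/w8.png

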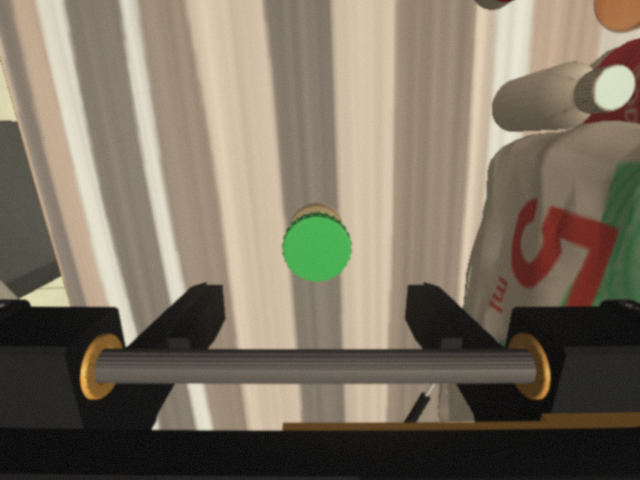

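View pics/t8c.png

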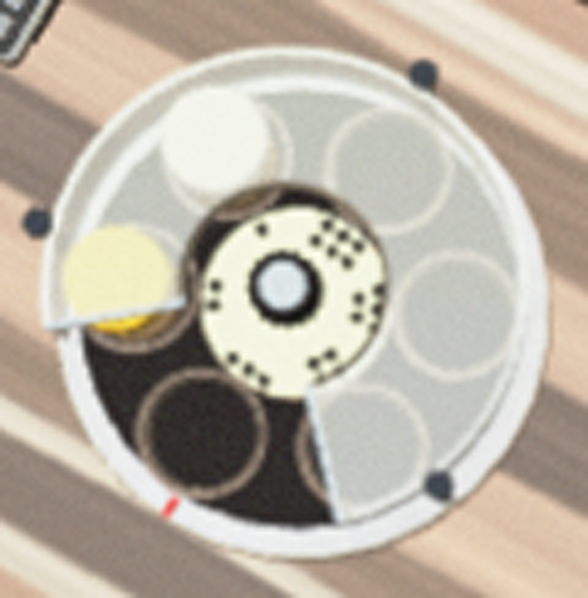

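```bash
python3 - <<'E'
from h import *
tt([(202,433,3-1)])
top=manip.camera_params('top')
im=cv2.imread('pics/top0.png')
C=np.array([.4675,-.251]);a=np.radians(-33);ex=np.array([np.cos(a),np.sin(a)]);ey=np.array([np.sin(a),-np.cos(a)])
for z,col in ((.10,(0,0,255)),(.14,(255,0,0))):
    q=np.array([proj(top,[*(C+sx*.0935*ex+sy*.0375*ey),z]) for sx,sy in((1,1),(1,-1),(-1,-1),(-1,1))])
    cv2.polylines(im,[q.round().astype(int)],True,col)
for d in (.0935,): pass
cv2.imwrite('pics/bag.png',cv2.resize(im[160:310,330:530],None,fx=4,fy=4))
E
```

```text
2 ang 145.56571784863718 minus60k 145.56571784863718 r 0.07956541126979512
```

View pics/bag.png

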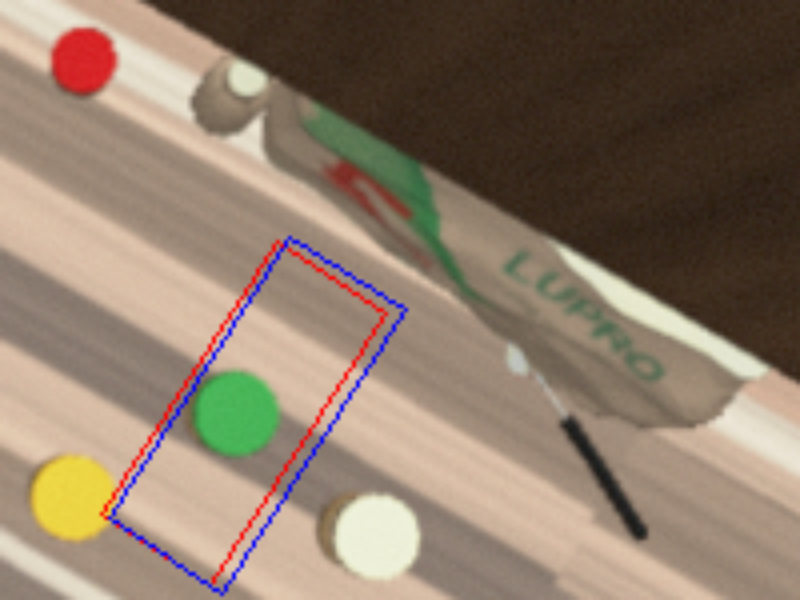

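```bash
python3 -c "
from h import *
tt([(202,433,2),(366,446,3),(458,315,4),(390,169,5)])"
```

```text
2 ang 145.56571784863718 minus60k 145.56571784863718 r 0.07956541126979512
3 ang 206.68135188046227 minus60k 146.68135188046227 r 0.08000468075338908
4 ang 265.49366207432047 minus60k 145.49366207432047 r 0.08085578503323233
5 ang 325.1565305175034 minus60k 145.15653051750343 r 0.08087344148755034
```

Request:
move_arm(
  rows=[
    [0, 0, 0, -10],
    [0, 0, 0, -10],
    [0, 0, 0, -10],
    [0, 0, 2, -10],
    [0, 0, 2, -10],
    [0, 0, 1, -10],
    [0, 0, 0, -10],
    [0, 0, 0, 0],
    [0, 0, 0, 0],
  ],
)

```text
t: 25.15
position: [0.4678, -0.2503, 0.1016]
tool_rot: [0.949, 0.316, 0.0, 0.0]
contact_force: [0.2, -0.1, 0.6]
gripper_width: 0.088
```

```bash
python3 -c "
from h import *
plan(0.4675,-0.251,0.033,37)
p=manip.camera_params('wrist')
im=save('wrist','w9.png')
print('lid proj',proj(p,(0.4675,-0.251,0.065)))
"
```

```text
pos [ 0.4678 -0.2503  0.1016] yaw 36.85 tilt z [ 0.  0. -1.] t 25.15 w 0.0880 F [ 0.2 -0.1  0.6]
  spin -0.15 then cm x -0.07 y 0.04 z 6.86
lid proj (np.float64(313.3147036570231), np.float64(275.0865902460742))
```

View pics/w9.png

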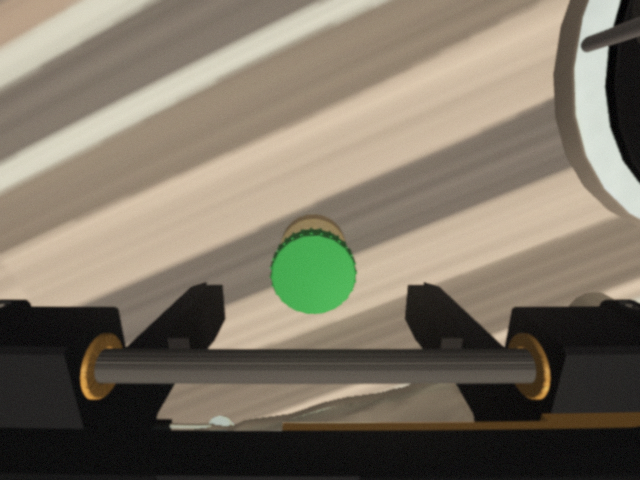

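Request:
move_arm(
  rows=[
    [0, 0, 3, 0],
    [0, 0, 2, 0],
    [0, 0, 1.3, 0],
    [0, 0, 0.5, 0],
    [0, 0, 0, 0],
  ],
)

```text
t: 25.82
position: [0.4674, -0.2508, 0.0334]
tool_rot: [0.948, 0.317, -0.0, -0.0]
contact_force: [0.5, -0.1, -0.5]
gripper_width: 0.088
```

Request:
move_arm(
  rows=[
    [0, 0, 0, 0],
    [0, 0, 0, 0],
    [0, 0, 0, 0],
    [0, 0, 0, 0],
    [0, 0, 0, 0],
  ],
  jaw=4.0,
  grip_force=20,
)

```text
t: 26.45
position: [0.4674, -0.251, 0.0335]
tool_rot: [0.948, 0.317, 0.0, 0.0]
contact_force: [-1.4, -0.0, 2.1]
gripper_width: 0.049
```

Request:
move_arm(
  rows=[
    [0, 0, -3, 0],
    [0, 0, -4, 0],
    [0, 0, -4, 5],
    [0, 0, -3, 8],
    [0, 0, 0, 10],
    [0, 0, 0, 10],
    [0, 0, 0, 10],
    [0, 0, 0, 10],
    [0, 0, 0, 10],
    [0, 0, 0, 7],
    [0, 0, 0, 0],
  ],
)

```text
t: 27.82
position: [0.4672, -0.2506, 0.1732]
tool_rot: [0.959, -0.283, -0.0, 0.0]
contact_force: [0.7, -0.4, -2.2]
gripper_width: 0.0488
```

```bash
python3 -c "
from h import *
plan(0.5482,0.0733,0.175,-33)
"
```

```text
pos [ 0.4672 -0.2506  0.1732] yaw -32.91 tilt z [-0.  0. -1.] t 27.82 w 0.0488 F [ 0.7 -0.4 -2.2]
  spin 0.09 then cm x -10.84 y -31.58 z -0.18
```

Request:
move_arm(
  rows=[
    [-1.55, -4.5, -0.1, 0],
    [-1.55, -4.5, 0, 0],
    [-1.55, -4.5, 0, 0],
    [-1.55, -4.5, 0, 0],
    [-1.55, -4.5, 0, 0],
    [-1.55, -4.5, 0, 0],
    [-1.54, -4.58, 0, 0],
    [0, 0, 0, 0],
    [0, 0, 0, 0],
    [0, 0, 0, 0],
  ],
)

```text
t: 29.08
position: [0.5481, 0.0712, 0.1742]
tool_rot: [0.959, -0.285, -0.0, 0.001]
contact_force: [0.1, -0.0, -0.8]
gripper_width: 0.0488
```

```bash
python3 -c "
from h import *
plan(0.5482,0.0733,0.068,-33)
p=manip.camera_params('wrist')
im=save('wrist','w10.png')
for z in (.056,): print(proj(p,(0.5482,.0733,z)))
print(proj(p,(.6146,.0287,.112)))
"
```

```text
pos [0.5481 0.0712 0.1742] yaw -33.08 tilt z [-0.001 -0.001 -1.   ] t 29.07 w 0.0488 F [ 0.1 -0.  -0.8]
  spin -0.08 then cm x -0.11 y -0.18 z 10.62
(np.float64(314.20542450359363), np.float64(233.78154907235287))
(np.float64(434.77545207841274), np.float64(257.9881612358962))
```

View pics/w10.png

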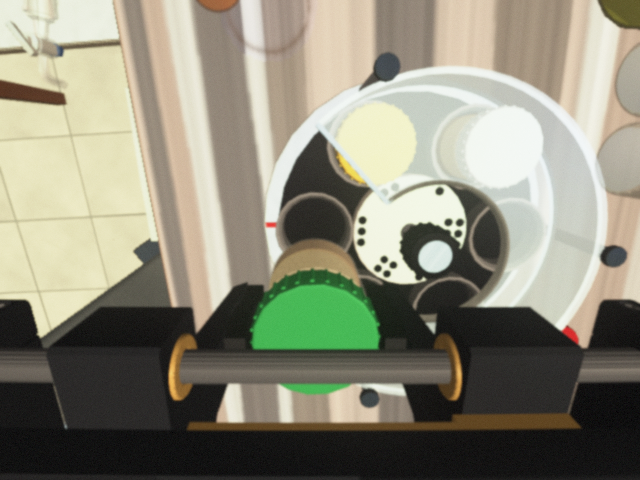

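Request:
move_arm(
  rows=[
    [0, 0, 3, 0],
    [0, 0, 3, 0],
    [0, 0, 2, 0],
    [0, 0, 0.5, 0],
    [0, 0, 0.5, 0],
    [0, 0, 0.5, 0],
    [0, 0, 0, 0],
  ],
)

```text
t: 30.0
position: [0.5486, 0.073, 0.0796]
tool_rot: [0.959, -0.284, 0.0, -0.0]
contact_force: [0.7, 0.3, -1.6]
gripper_width: 0.0488
```

```bash
python3 -c "
from h import *
plan(0.5482,0.0733,0.068,-33)
"
```

```text
pos [0.5486 0.073  0.0796] yaw -33.00 tilt z [ 0.001  0.    -1.   ] t 30.00 w 0.0488 F [ 0.7  0.3 -1.6]
  spin -0.00 then cm x -0.05 y -0.00 z 1.16
```

Request:
move_arm(
  rows=[
    [-0.03, 0, 0.5, 0],
    [0, 0, 0.5, 0],
    [0, 0, 0.15, 0],
    [0, 0, 0.1, 0],
    [0, 0, 0, 0],
  ],
)

```text
t: 30.62
position: [0.5488, 0.074, 0.0684]
tool_rot: [0.959, -0.284, 0.001, -0.0]
contact_force: [-4.5, 0.7, 13.3]
gripper_width: 0.049
```

Seated. Release, lift, and back off along -y to clear the view.

Request:
move_arm(
  rows=[
    [0, 0, 0, 0],
    [0, 0, 0, 0],
    [0, 0, 0, 0],
    [0, 0, -2, 0],
    [0, 0, -4, 0],
    [0, 0, -5, 0],
    [0, 4, 0, 0],
    [0, 5, 0, 0],
    [0, 5, 0, 0],
    [0, 5, 0, 0],
    [0, 5, 0, 0],
    [0, 0, 0, 0],
  ],
  jaw=6.6,
)

```text
t: 32.12
position: [0.415, -0.1314, 0.1766]
tool_rot: [0.958, -0.287, -0.001, 0.001]
contact_force: [0.2, 0.0, -0.0]
gripper_width: 0.0657
```

```bash
python3 -c "
from h import *
plan(0.5482,0.0733,0.068,-33)
im=save('top','t11.png')[:,:,::-1]
cv2.imwrite('pics/t11c.png',cv2.resize(im[140:262,212:332],None,fx=4.9,fy=4.9,interpolation=cv2.INTER_CUBIC))
im=save('scene','s11.png')[:,:,::-1]
cv2.imwrite('pics/s11c.png',cv2.resize(im[205:345,115:335],None,fx=3.5,fy=3.5,interpolation=cv2.INTER_CUBIC))
"
```

```text
pos [ 0.415  -0.1314  0.1766] yaw -33.37 tilt z [-0.002 -0.001 -1.   ] t 32.12 w 0.0657 F [ 0.2  0.  -0. ]
  spin -0.37 then cm x 0.03 y -24.42 z 10.86
```

View pics/t11c.png

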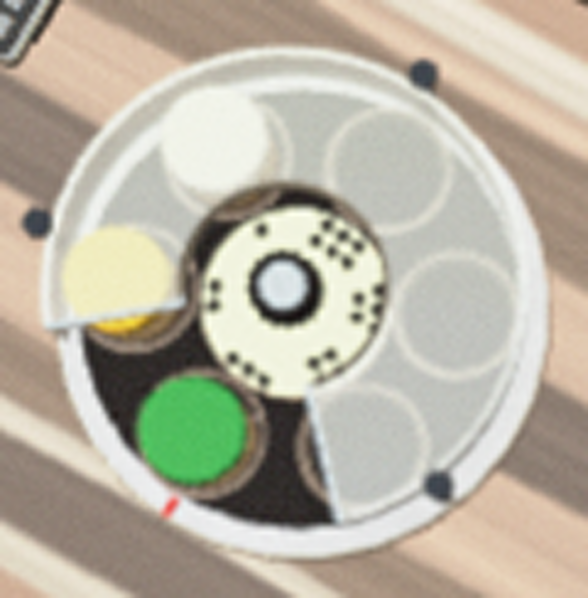

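View pics/s11c.png

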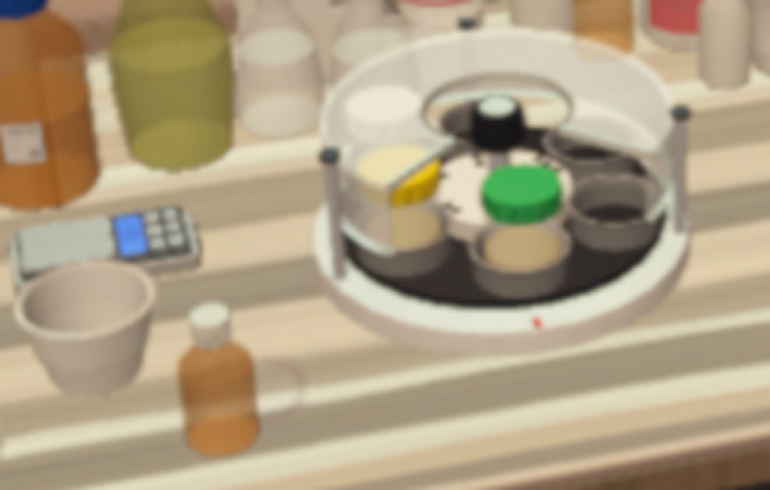

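View pics/t11.png

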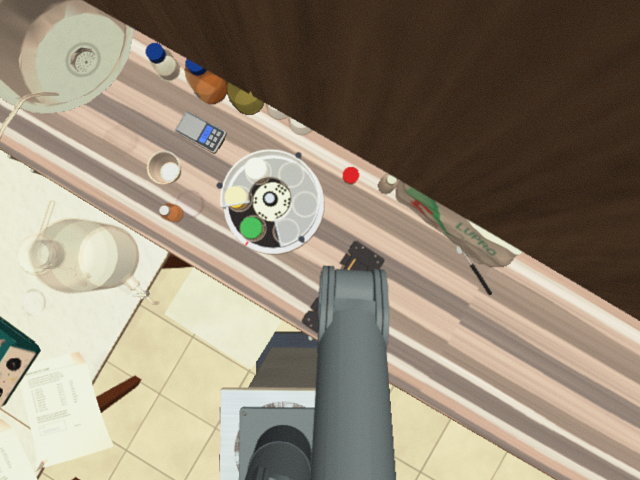

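```bash
python3 -c "
from h import *
t=manip.camera_params('top');s=manip.camera_params('scene')
print('green lid top',tri([ray(t,212+190/4.9,140+430/4.9),ray(s,115+521/3.5,205+184/3.5)]))
print(manip.job_done())"
```

```text
green lid top [0.54669667 0.07287703 0.09874928]
the job is handed in; nothing more can be done
None
```

I loaded the white jar in pocket 1, turned the knob 48°, loaded yellow in pocket 2, turned it 60°, and loaded green in pocket 3. I then released, backed the arm clear and handed the job in at about 32 s.

**Seating:** Each jar touched its pocket floor with 10–13 N and the tool at 68 mm, which matches fully seated. The last pictures show the lids beside dots 1, 2 and 3, all upright. By two views, the green lid's top is at 98.7 mm, against 100 mm expected. I did not measure the white and yellow lid heights in the final pictures.

**Turntable angle:** White went in with pocket 1 about 12° off square, within the stated start offset. After the last turn pocket 3 measured about 1–1.5° off square; the commanded angle put it within 0.5°.

**Other readings:** The yellow jar's grip read 47.3 mm, against about 49 mm for the others, but it seated normally. The bottle, crucible and spoon look unmoved in the last pictures.

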